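# Unload a glued sunburst from under its press weights

### The job

The glue on the small sunburst has set, so take its press stack apart and put everything where it belongs: each steel weight into the recess of the wooden seat bored to its size, the pressing block squarely on top of the pile of blocks like it, and the sunburst, right way up, in the middle of the slatted drying rack. Set things down rather than dropping them, and leave the lacquer jar and the brush undisturbed.

Things in the scene. Friction and masses are not known exactly. Their poses are not given: they have to be found in the camera images.
- sunburst: wooden sunburst lying flat, bottom of the stack: black hub, 16 flat rays reaching 80 and 68 mm from the centre by turns, 12 mm thick, black inside and bare wood at the tips; in the middle a round wooden boss, diameter 50 mm, from 12 to 36 mm above the underside, to grip from above. 0.22 kg. Origin: centre of the underside; z up through the boss; any yaw
- press_block: pressing block, a rectangular plywood block with a cork underside, 100 mm (its x) by 62 mm (its y) by 22 mm thick, lying on the sunburst's boss and hiding the boss from above. 0.11 kg. Origin: centre of the underside, z up
- large_weight: plain steel cylinder, 50 mm in diameter and 36 mm high, about 0.55 kg, standing on the pressing block. Origin: centre of the underside, z up
- small_weight: plain steel cylinder, 34 mm in diameter and 34 mm high, about 0.24 kg, standing on the large weight, top of the stack. Origin: centre of the underside, z up
- large_seat: seat of the large weight: square wooden block 88 x 88 x 18 mm, fixed on the bench, with a round recess 66 mm in diameter and 5 mm deep in its top (recess floor 13 mm above the underside). Origin: centre of the underside, on the recess's axis, z up
- small_seat: seat of the small weight: square wooden block 74 x 74 x 18 mm, fixed on the bench, with a round recess 50 mm in diameter and 5 mm deep in its top (recess floor 13 mm above the underside). Origin: centre of the underside, on the recess's axis, z up
- block_pile: pile of two more pressing blocks of the same kind, lying flat on the bench and fixed there: 100 mm (its x) by 62 mm (its y), 44 mm high, flat on top. Origin: centre of the underside, z up
- drying_rack: empty low drying rack fixed on the bench, 180 x 180 mm, six pale wooden slats on two bearers, the flat slat tops 20 mm above the underside. Origin: centre of the underside, z up
- lacquer_jar: small closed amber glass jar with a black lid, 44 mm in diameter, 62 mm high, loose, standing in the middle of the bench among the work; to be left alone. Origin: centre of the underside, z up
- brush: paint brush 170 mm long lying loose on the bench beyond the work; to be left alone. Origin: under its middle, x along it from handle to bristles
Not all that is in view belongs to the job. What is shaped like the press_block but purple is not meant.

How it is judged:
By the outcome, as a careful person would: the job done as asked, in the order asked, and still so for the second after the job is handed in, with the robot touching nothing.
It also fails if it takes over 112 s, if anything falls off the work surface, if the arm or the gripper's body presses on something with over 40 N, if the wrist force passes 120 N, or if a joint passes its speed limit or range.

### The arm

A 6-joint arm with a two-finger parallel gripper is mounted at the origin on the work surface. World frame = base frame: x ahead of the robot, y to its left, z up, the work surface at z = 0. Lengths are in mm, angles in rad, forces in N, time in s.
With the tool pointing down it reaches from about 400 to 925 mm from the base axis. Payload 12.5 kg.
Tool frame: the origin (TCP) lies at the very end of the fingers, on their centre line; the grasp point (between the pads) lies 19 mm behind it; z points along the fingers, y is the line along which they close (so a half turn about z gives the same grasp; the last joint's range is limited). The gripper opens to 95 mm and grips with 3 to 60 N. Pads are 20 mm wide; open, the fingers measure 119 mm over their backs; the gripper's body (75 mm by 180 mm) begins 59 mm behind the grasp point.
Start: joints at [1.087, 0.491, 1.559, -0, 1.092, -0.106], TCP at [230.533, 580.949, 214.661] pointing down, gripper open.
Joint ranges: [-3.1, 3.1], [-0.84, 2.19], [0.05, 2.79], [-1.13, 4.28], [0.06, 2.93], [-2.69, 2.69]. Speed limits (rad/s): [2.22, 2.22, 2.79, 3.14, 3.14, 3.14].

### API

Orientations are given as [roll, pitch, yaw] about the fixed x, y, z axes, in that order (R = Rz(yaw) Ry(pitch) Rx(roll)).
In Python, from cell import state, read_camera, camera_info, job_done gives the robot as it stands.
- The arm moves only by the tool inch_along, called after "Emit:" by a JSON object that holds its "name" and its "arguments". Schema: {"type":"object","properties":{"plan":{"type":"array","items":{"type":"number"},"minItems":5,"maxItems":25},"only":{"type":"string"},"quiet":{"type":"boolean"},"lines":{"type":"string"}},"required":["plan"],"additionalProperties":false}. plan is one flat list of numbers that holds 1 to 5 rows one after another, with no inner brackets; each row has 5 numbers: dx, dy, dz in mm, then a turn about the tool's z in rad, then the opening from 0.0 (shut) to 1.0 (fully open); each row is the pose to reach, as a shift and turn from the pose commanded when the call began, along the tool's axes at that moment; what a row does not reach only later rows make up. A row lasts 1/12 s, in which the tool goes at most 41.7 mm and 0.125 rad, less where a joint would pass 70% of its speed; a pose out of reach is approached as far as the arm can. The fingers move at their own pace and stop on an object; the grip force is fixed at half the most. Time passes only in rows, so rows that do not move let the fingers close. The tool returns the time, the measured TCP pose, the force, the opening and the grip force at its end. only (a regular expression) keeps the lines of the reply that match it, lines (a string "A,B") keeps lines A to B, and quiet returns only ok. Input that does not fit is refused with a message, and nothing moves.
- state(): the state, without advancing time (a new reading comes with each control period).
- read_camera(name): name is "side" or "top"; returns (picture, depth): 480x640x3 uint8, red, green, blue; 480x640 float32, mm along the optical axis (not along the pixel's ray), 0 where there is no reading.
- camera_info(name): a dict with "vertical_fov" (degrees; the focal length in pixels is half the picture's height over the tangent of half this angle, whatever the lens; pixels are square), "cx", "cy" (the principal point, pixels), "origin" and "attitude" of the camera in the world. Camera axes: x right, y down, z forward; pixel columns grow to the right and rows downward; lengths in mm; the calibration is good to about 2 mm. A picture is of the moment at which its call begins. camera_info takes no time and is no camera call.
- job_done(): hands the job in; it is judged then, once.
The state is a dict: "t": time; "joints": joint angles; "qvel": joint speeds; "tau": joint torques, N m; "eef_pos": TCP position; "tcp_rot": TCP orientation; "ft_force": force on the tool from outside, world axes, zero at the start; "moment": the same for the moment, N m; "opening": opening from 0.0 (shut) to 1.0 (fully open); "grip_force": force on a finger pad.
Only numpy, scipy, OpenCV 4.12 (cv2) and the standard library are available. Lean on these libraries where they do the work, as an engineer would, in place of code of your own. Each camera call takes 0.05 s, during which the arm holds its last target. There are 200 camera calls.

## Working session

There is one attempt and no reset: what is moved stays moved. The work goes in short steps, Python scripts to look and compute and a tool call to move; the robot and the scene stay as the last step left them, time stands still between calls to the robot, and variables do not carry over. Pictures are saved under pics/ and viewed, at most 14 in all, crops included, and the job is handed in when it is done.

```bash
ls; mkdir -p pics; cat > h.py <<'E'
import numpy as np, cv2
from cell import state, read_camera, camera_info
from scipy.spatial.transform import Rotation as R
def cam(n):
    c=camera_info(n); f=240/np.tan(np.radians(c["vertical_fov"])/2)
    a=np.array(c["attitude"],float)
    M=a if a.shape==(3,3) else R.from_euler('xyz',a).as_matrix()
    return f,c["cx"],c["cy"],np.array(c["origin"],float),M
def ray(n,u,v,z):
    f,cx,cy,o,M=cam(n); d=M@np.array([(u-cx)/f,(v-cy)/f,1]); return o+d*(z-o[2])/d[2]
def cloud(n,dep):
    f,cx,cy,o,M=cam(n); v,u=np.mgrid[:480,:640]
    P=np.stack([(u-cx)/f*dep,(v-cy)/f*dep,dep],-1)@M.T+o
    P[dep<=0]=np.nan; return P
def proj(n,p):
    f,cx,cy,o,M=cam(n); q=M.T@(np.array(p)-o); return q[0]/q[2]*f+cx,q[1]/q[2]*f+cy
def shot(n,name):
    p,d=read_camera(n); cv2.imwrite(f"pics/{name}.png",p[:,:,::-1]); np.savez(f"pics/{name}.npz",p=p,d=d); return p,d
E
python3 - <<'E'
from h import *
for n in("top","side"):
    print(camera_info(n)); p,d=shot(n,n+"0"); print((d>0).mean())
print(state())
E
```

```text
pics
{'vertical_fov': 46.20216802649726, 'cx': 325.4109600511859, 'cy': 247.09517293904645, 'origin': array([ 320.63344745,   13.32694936, 1124.95647383]), 'attitude': array([-2.94605726, -0.02589544, -1.59691752])}
0.9961946614583334
{'vertical_fov': 48.60298060220741, 'cx': 317.3966441320934, 'cy': 235.7782462276807, 'origin': array([ 300.01703784, -693.174264  ,  794.40017082]), 'attitude': array([-2.34030174, -0.01614085, -0.25397096])}
0.996123046875
{'t': 0.1, 'joints': array([ 1.08741687e+00,  4.91512415e-01,  1.55937270e+00, -4.12626517e-06,
        1.09168227e+00, -1.05549906e-01]), 'qvel': array([ 0.00205451, -0.00177672, -0.00132544,  0.00126684, -0.00135919,
       -0.00038014]), 'tau': array([ 1.52986191e-03, -6.13610458e+01, -2.58602482e+01,  6.93470333e-02,
        4.70046618e-02, -4.97129497e-05]), 'eef_pos': array([230.42127778, 580.75688165, 214.11746228]), 'tcp_rot': array([-3.14062296e+00, -9.90529553e-05,  2.76376496e+00]), 'ft_force': array([ 0.07184397, -0.4718038 ,  0.28334463]), 'moment': array([ 0.02562099, -0.00251497,  0.04761838]), 'grip_force': 0.0, 'opening': 1.0001690381350312}
```

View pics/top0.png

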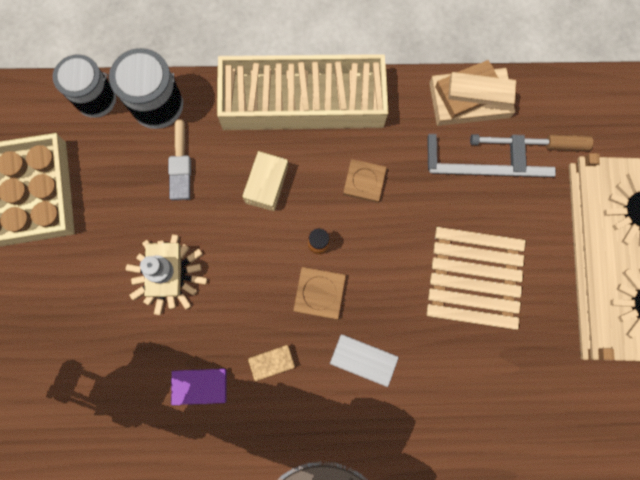

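View pics/side0.png

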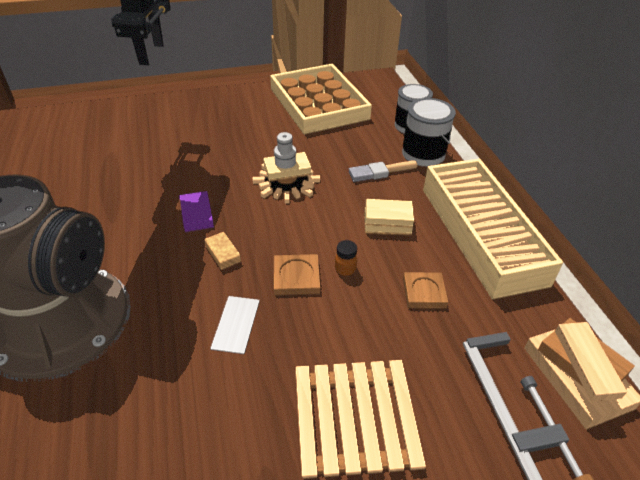

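The top view shows the stack at about (158,268), with the pale pile at (266,180) and the jar at (319,240). The large seat is at (320,293), the small seat at (365,180), the rack at (477,278) and the brush at (179,165). The distractors are the purple block (198,387), the cork sanding block (271,363) and the wood offcuts (475,90). The side view agrees: stack at (286,165), pile at (388,217).

```bash
python3 - <<'E'
from h import *
for n in("top","side"):
    z=np.load(f"pics/{n}0.npz"); P=cloud(n,z["d"])
    items={"small_w":((700,0),(120,134))}
    C={}
    def comp(name,u,v,lo,hi,win=60):
        m=((P[...,2]>lo)&(P[...,2]<hi)).astype(np.uint8)
        k=np.zeros_like(m);k[max(0,v-win):v+win,max(0,u-win):u+win]=1
        nn,l,st,ce=cv2.connectedComponentsWithStats(m*k,connectivity=4)
        best=[i for i in range(1,nn) if st[i,4]>15]
        for i in best:
            q=P[l==i]; r=cv2.minAreaRect(q[:,:2].astype(np.float32))
            print(n,name,"px",ce[i].round(0),"N",st[i,4],"rect c",np.round(r[0],1),"size",np.round(r[1],1),"ang",round(r[2],1),"z",np.median(q[:,2]).round(1))
    t=dict(stack=(158,268),pile=(266,180),ls=(320,293),ss=(365,180),rack=(477,278),jar=(319,240)) if n=="top" else dict(stack=(286,165),pile=(388,217),ls=(297,275),ss=(426,290),rack=(358,415),jar=(346,258))
    comp("sw",*t["stack"],121,140,40)
    comp("lw",*t["stack"],87,104,40)
    comp("blk",*t["stack"],52,65,45)
    comp("sun",*t["stack"],7,20,50)
    comp("pile",*t["pile"],38,52,40)
    comp("ls",*t["ls"],9,25,40)
    comp("ss",*t["ss"],9,25,35)
    comp("rack",*t["rack"],12,28,62)
    comp("jar",*t["jar"],55,70,30)
    q=P[...,2]; print("table",np.nanmedian(q))
c=cv2.imread("pics/top0.png")[205:335,100:240]; cv2.imwrite("pics/crop1.png",cv2.resize(c,None,fx=4,fy=4))
E
```

```text
top sw px [150. 266.] N 305 rect c [490.5 296.1] size [33.3 33.2] ang 71.3 z 129.2
top lw px [160. 271.] N 291 rect c [488.7 289.8] size [40.  49.8] ang 68.1 z 95.3
top blk px [164. 270.] N 1087 rect c [494.2 293. ] size [100.3  62.7] ang 0.3 z 59.5
top sun px [174. 239.] N 51 rect c [562.9 282.2] size [12.  16.9] ang 83.8 z 12.9
top sun px [145. 243.] N 23 rect c [554.7 339.2] size [ 8.4 12.4] ang 62.2 z 12.9
top sun px [183. 250.] N 57 rect c [538.4 265. ] size [10.9 23.5] ang 59.4 z 13.1
top sun px [191. 273.] N 499 rect c [492.9 246.8] size [86.1 52.1] ang 11.8 z 13.4
top sun px [140. 258.] N 34 rect c [527.  348.8] size [12.3 10.3] ang 55.5 z 13.9
top sun px [133. 269.] N 89 rect c [504.3 359.2] size [33.3 10.7] ang 78.0 z 13.3
top sun px [138. 280.] N 78 rect c [481.4 350.3] size [11.3 26.6] ang 12.1 z 13.9
top sun px [138. 293.] N 103 rect c [456.4 349.9] size [13.3 32. ] ang 28.8 z 13.6
top sun px [184. 301.] N 92 rect c [440.2 261.7] size [35.1 10.4] ang 33.0 z 13.3
top sun px [159. 305.] N 115 rect c [431.1 308.9] size [12.3 35.4] ang 79.2 z 13.3
top sun px [171. 302.] N 73
[... 940 characters left out ...]
263. 173.] N 36 rect c [442.7 327.2] size [13.  18.9] ang 48.1 z 12.2
side sun px [287. 185.] N 803 rect c [485.7 259.9] size [ 88.7 157.3] ang 78.8 z 12.6
side pile px [389. 210.] N 1001 rect c [676.5  96.2] size [67.6 99.6] ang 71.6 z 45.2
side ls px [296. 273.] N 1652 rect c [448.3  -6.7] size [92.6 87.6] ang 78.5 z 17.5
side ss px [425. 288.] N 1312 rect c [ 678.9 -105.5] size [78.6 75.3] ang 76.2 z 18.0
side rack px [366. 418.] N 8314 rect c [ 485.1 -322.9] size [182.3 153.4] ang 80.2 z 21.1
side rack px [306. 423.] N 1643 rect c [ 396.5 -308.1] size [181.   28.8] ang 79.7 z 21.1
side jar px [346. 248.] N 279 rect c [548.7  -8. ] size [38.7 39. ] ang 49.8 z 63.1
table 1.1855160169534429
```

View pics/crop1.png

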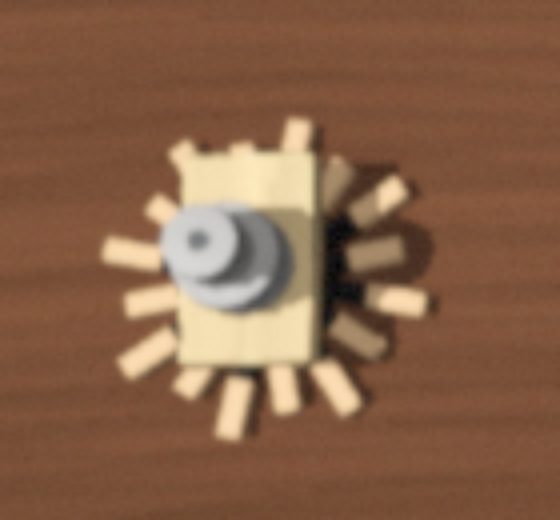

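Press block candidates: the stack block at (164,270), the purple block at (198,387), the pile top at (266,180) and the cork block at (271,363). I choose the one in the stack, (164,270): the crop shows both weights on pale ply above the rays, and it measures 100x62 at z≈58. The two views agree within 2 mm. I start by turning the tool to line up with the world axes.

Emit:
{"name": "inch_along", "arguments": {"plan": [0,0,0,-0.1,1,0,0,0,-0.2,1,0,0,0,-0.3,1,0,0,0,-0.378,1,0,0,0,-0.378,1]}}

```text
t: 0.52
eef_pos: [230.5, 580.8, 214.3]
tcp_rot: [-3.141, -0.0, -3.138]
ft_force: [-0.4, -0.4, 0.0]
opening: 0.999
grip_force: 0.0
```

Emit:
{"name": "inch_along", "arguments": {"plan": [-26,-28.5,0,0,1,-52,-57,0,0,1,-78,-85.5,0,0,1,-104,-114,0,0,1,-130,-142.5,0,0,1], "quiet": true}}

```text
ok
```

Emit:
{"name": "inch_along", "arguments": {"plan": [-26,-28.5,0,0,1,-52,-57,0,0,1,-78,-85.5,0,0,1,-104,-114,0,0,1,-130.5,-143,0,0,1]}}

```text
t: 1.35
eef_pos: [492.0, 293.9, 214.6]
tcp_rot: [3.142, -0.0, 3.139]
ft_force: [-0.1, 0.9, -0.8]
opening: 0.998
grip_force: 0.0
```

Emit:
{"name": "inch_along", "arguments": {"plan": [0,0,25,0,0.8,0,0,50,0,0.8,0,0,50,0,0.8]}}

```text
t: 1.6
eef_pos: [489.9, 294.0, 160.8]
tcp_rot: [-3.139, -0.006, 3.137]
ft_force: [-1.3, 0.4, -0.7]
opening: 0.848
grip_force: 0.0
```

```bash
python3 - <<'E'
from h import *
p,d=shot("side","side1"); cv2.imwrite("pics/c2.png",cv2.resize(cv2.imread("pics/side1.png")[60:220,190:390],None,fx=3.5,fy=3.5))
print(state()["eef_pos"],state()["opening"],proj("side",state()["eef_pos"]))
E
```

```text
[490.31118953 294.80565526 162.97486257] 0.8226845982439063 (np.float64(283.38125219757785), np.float64(123.08051127135215))
```

View pics/c2.png

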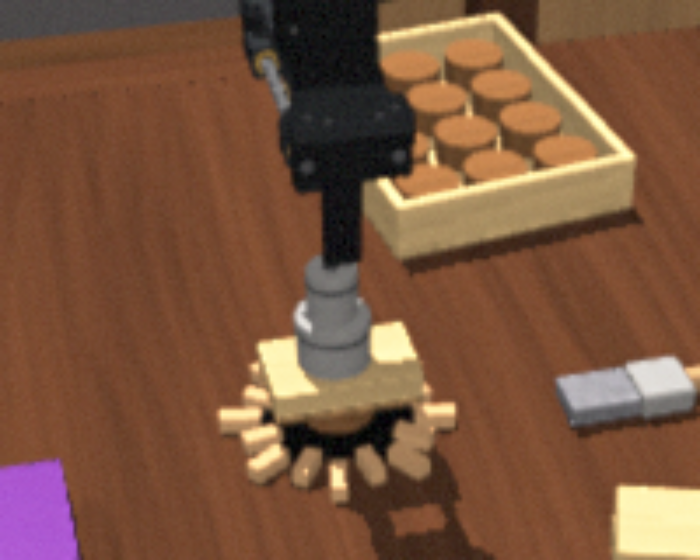

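The crop shows the open fingers straddling the small weight, whose top is at about (331,265) in the crop. I descend and grip.

Emit:
{"name": "inch_along", "arguments": {"plan": [0,0,25,0,0.8,0,0,45,0,0.8,0,0,61.5,0,0.7,0,0,61.5,0,0.6,0,0,61.5,0,0.5]}}

```text
t: 2.07
eef_pos: [491.2, 296.0, 104.1]
tcp_rot: [3.142, 0.0, -3.142]
ft_force: [0.3, -0.2, 0.3]
opening: 0.645
grip_force: 0.0
```

Emit:
{"name": "inch_along", "arguments": {"plan": [0,0,0,0,0.3,0,0,0,0,0.2,0,0,0,0,0.2,0,0,0,0,0.2,0,0,0,0,0.2]}}

```text
t: 2.48
eef_pos: [491.5, 295.9, 104.0]
tcp_rot: [3.141, 0.001, -3.142]
ft_force: [-0.3, 1.5, 5.5]
opening: 0.352
grip_force: 30.0
```

Emit:
{"name": "inch_along", "arguments": {"plan": [0,0,-4,0,0.2,0,0,-15,0,0.2,0,0,-35,0,0.2,0,0,-60,0,0.2,0,0,-60,0,0.2]}}

```text
t: 2.9
eef_pos: [492.5, 296.1, 167.7]
tcp_rot: [3.139, 0.005, -3.141]
ft_force: [-0.1, 0.4, -2.4]
opening: 0.352
grip_force: 30.0
```

```bash
python3 - <<'E'
from h import *
p,d=shot("side","side2"); p2,d2=shot("top","top2"); cv2.imwrite("pics/c3.png",cv2.resize(cv2.imread("pics/side2.png")[60:220,190:390],None,fx=3,fy=3))
E
```

```text
(no output)
```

View pics/c3.png

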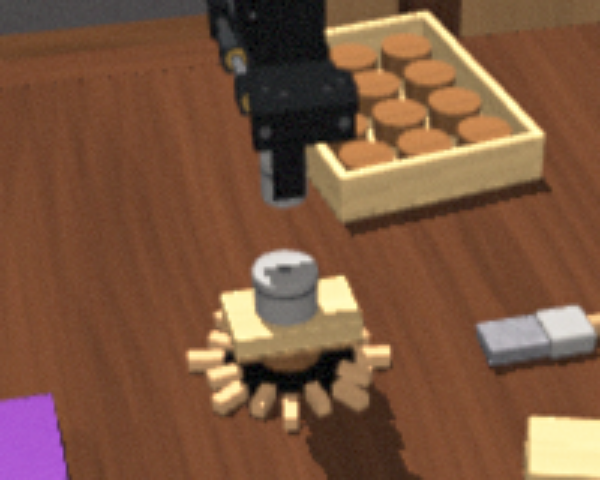

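The small weight is held and hangs under the gripper at (283,178). The large weight is clear on the block at (286,290).

Emit:
{"name": "inch_along", "arguments": {"plan": [-10,-22,0,0,0.2,-25,-54,0,0,0.2,-41,-90,0,0,0.2,-58,-126,0,0,0.2,-75,-162,0,0,0.2], "quiet": true}}

```text
ok
```

Emit:
{"name": "inch_along", "arguments": {"plan": [-15,-32,0,0,0.2,-30,-65,0,0,0.2,-45,-97,0,0,0.2,-60,-130,0,0,0.2,-75,-162,0,0,0.2], "quiet": true}}

```text
ok
```

Emit:
{"name": "inch_along", "arguments": {"plan": [-15,-32,0,0,0.2,-28,-60,0,0,0.2,-37,-77,0,0,0.2,-37,-77,0,0,0.2,-37,-77,0,0,0.2]}}

```text
t: 4.25
eef_pos: [677.5, -106.2, 161.2]
tcp_rot: [3.141, -0.003, 3.14]
ft_force: [0.2, 0.6, -2.9]
opening: 0.352
grip_force: 30.0
```

```bash
python3 - <<'E'
from h import *
p,d=shot("top","top3"); print(state()["eef_pos"])
P=cloud("top",np.load("pics/top2.npz")["d"])
m=(P[...,2]>87)&(P[...,2]<104)&(P[...,0]<560)&(P[...,0]>430)&(P[...,1]<340)&(P[...,1]>240)
print(m.sum())
P=cloud("side",np.load("pics/side2.npz")["d"])
for lo,hi in((90,103),(54,64)):
    m=(P[...,2]>lo)&(P[...,2]<hi)&(P[...,0]<560)&(P[...,0]>430)&(P[...,1]<340)&(P[...,1]>240)
    print(m.sum(),cv2.minAreaRect(P[m][:,:2].astype(np.float32)))
m=(P[...,2]>140)&(P[...,2]<152)&(P[...,0]<560)&(P[...,0]>430)&(P[...,1]<340)&(P[...,1]>200)
print(m.sum(),np.percentile(P[m],[2,98],axis=0) if m.any() else 0)
E
```

```text
[ 677.34846431 -105.23668384  161.5600848 ]
153
253 ((490.9551696777344, 293.102783203125), (50.437522888183594, 48.82367706298828), 30.960803985595703)
518 ((494.9559020996094, 292.9994201660156), (100.4046630859375, 66.91523742675781), 0.5327450037002563)
0 0
```

Emit:
{"name": "inch_along", "arguments": {"plan": [0,0,25,0,0.2,0,0,60,0,0.2,0,0,95,0,0.2,0,0,118,0,0.2,0,0,126,0,0.2]}}

```text
t: 4.72
eef_pos: [675.8, -103.5, 32.9]
tcp_rot: [3.14, -0.006, -3.14]
ft_force: [-0.7, -0.0, -2.5]
opening: 0.349
grip_force: 30.0
```

Emit:
{"name": "inch_along", "arguments": {"plan": [0,0,0,0,0.2,0,0,3,0,0.2,0,0,6,0,0.2,0,0,9,0,0.2,0,0,9,0,0.2]}}

```text
t: 5.13
eef_pos: [678.4, -105.4, 28.8]
tcp_rot: [-3.141, 0.001, -3.141]
ft_force: [0.3, 0.4, -2.3]
opening: 0.353
grip_force: 30.0
```

Emit:
{"name": "inch_along", "arguments": {"plan": [0,0,0,0,0.2,0,0,0,0,0.2,0,0,0,0,0.2]}}

```text
t: 5.38
eef_pos: [678.3, -105.5, 28.5]
tcp_rot: [-3.142, 0.001, -3.141]
ft_force: [0.0, 0.3, -2.2]
opening: 0.355
grip_force: 30.0
```

Emit:
{"name": "inch_along", "arguments": {"plan": [0,0,1.5,0,0.2,0,0,3,0,0.2,0,0,4,0,0.2,0,0,4,0,0.2,0,0,4,0,0.2]}}

```text
t: 5.8
eef_pos: [678.1, -105.5, 24.0]
tcp_rot: [3.141, -0.0, -3.141]
ft_force: [1.2, 1.0, -2.6]
opening: 0.353
grip_force: 30.0
```

Emit:
{"name": "inch_along", "arguments": {"plan": [0,0,0.7,0,0.2,0,0,1.4,0,0.2,0,0,1.4,0,0.2,0,0,1.4,0,0.2]}}

```text
t: 6.13
eef_pos: [678.3, -105.5, 23.1]
tcp_rot: [-3.142, 0.0, -3.141]
ft_force: [-1.5, 0.1, 2.0]
opening: 0.353
grip_force: 30.0
```

Emit:
{"name": "inch_along", "arguments": {"plan": [0,0,0.3,0,0.4,0,0,0.3,0,0.5,0,0,0.3,0,0.6,0,0,0.3,0,0.7,0,0,0.3,0,0.7]}}

```text
t: 6.55
eef_pos: [678.2, -105.5, 22.4]
tcp_rot: [3.142, 0.0, -3.141]
ft_force: [0.8, 0.6, -0.1]
opening: 0.624
grip_force: 0.0
```

Emit:
{"name": "inch_along", "arguments": {"plan": [0,0,-10,0,0.7,0,0,-40,0,0.7,0,0,-80,0,0.7,0,0,-120,0,0.7,0,0,-150,0,0.8]}}

```text
t: 6.97
eef_pos: [678.6, -105.5, 176.6]
tcp_rot: [-3.141, 0.003, -3.141]
ft_force: [1.4, 0.1, 0.6]
opening: 0.731
grip_force: 0.0
```

Emit:
{"name": "inch_along", "arguments": {"plan": [15,32,0,0,0.8,32,68,0,0,0.8,49,104,0,0,0.8,65,138,0,0,0.8,80,170,0,0,0.8]}}

```text
t: 7.38
eef_pos: [597.0, 66.1, 173.4]
tcp_rot: [3.141, 0.001, -3.141]
ft_force: [0.9, 0.0, 0.1]
opening: 0.799
grip_force: 0.0
```

```bash
python3 - <<'E'
from h import *
for n in("top","side"):
    p,d=shot(n,n+"4"); P=cloud(n,d)
    m=(P[...,2]>40)&(P[...,2]<55)&(abs(P[...,0]-678)<45)&(abs(P[...,1]+105)<45)
    print(n,m.sum(),cv2.minAreaRect(P[m][:,:2].astype(np.float32)),np.median(P[m][:,2]))
print(state()["eef_pos"])
cv2.imwrite("pics/c4.png",cv2.resize(cv2.imread("pics/side4.png")[100:340,280:540],None,fx=2.4,fy=2.4))
E
```

```text
top 228 ((677.3480834960938, -106.20133209228516), (32.49864959716797, 33.45439147949219), 46.9198112487793) 48.703254715181174
side 236 ((677.5076293945312, -107.41412353515625), (33.11372375488281, 32.926029205322266), 28.145055770874023) 47.942249154899855
[596.09701876  68.41027174 173.62433036]
```

View pics/c4.png

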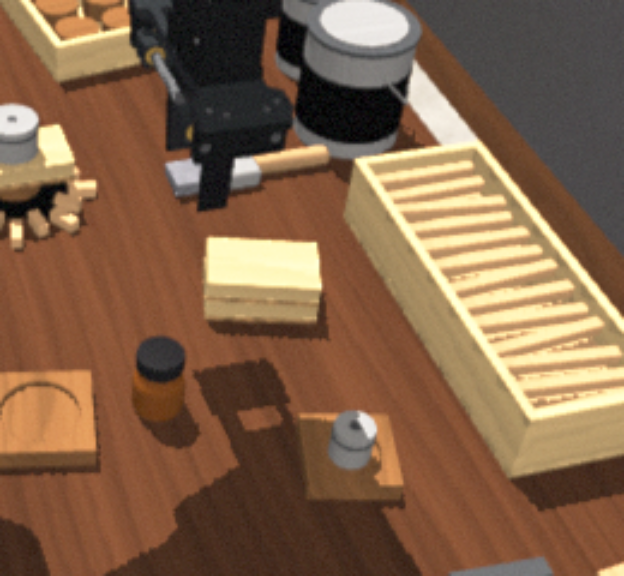

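The crop shows the small weight standing in its seat's recess at (352,440), with its top at z≈47. The large weight is next.

Emit:
{"name": "inch_along", "arguments": {"plan": [15,32,0,0,0.9,32,68,0,0,0.9,49,104,0,0,0.9,66,140,0,0,0.9,83,176,0,0,0.9], "quiet": true}}

```text
ok
```

Emit:
{"name": "inch_along", "arguments": {"plan": [14,30,0,0,0.9,24.5,53,0,0,0.9,24.5,53,25,0,0.9,24.5,53,60,0,0.9,24.5,53,85,0,0.9]}}

```text
t: 8.32
eef_pos: [490.5, 293.8, 86.6]
tcp_rot: [3.141, 0.001, -3.14]
ft_force: [-0.3, -0.3, 0.3]
opening: 0.898
grip_force: 0.0
```

Emit:
{"name": "inch_along", "arguments": {"plan": [0,0,0,0,0.9,0,0,10,0,0.9,0,0,17,0,0.9,0,0,19,0,0.8,0,0,19,0,0.8]}}

```text
t: 8.73
eef_pos: [491.0, 293.5, 68.9]
tcp_rot: [3.141, 0.001, 3.141]
ft_force: [-0.0, 0.1, 0.5]
opening: 0.825
grip_force: 0.0
```

Emit:
{"name": "inch_along", "arguments": {"plan": [0,0,0,0,0.6,0,0,0,0,0.4,0,0,0,0,0.4,0,0,0,0,0.4,0,0,0,0,0.4]}}

```text
t: 9.15
eef_pos: [490.9, 293.9, 68.9]
tcp_rot: [3.141, 0.001, -3.142]
ft_force: [0.2, 2.0, 2.8]
opening: 0.517
grip_force: 30.0
```

Emit:
{"name": "inch_along", "arguments": {"plan": [0,0,-2,0,0.4,0,0,-8,0,0.4,0,0,-25,0,0.4,0,0,-55,0,0.4,0,0,-80,0,0.4]}}

```text
t: 9.57
eef_pos: [490.1, 293.2, 149.4]
tcp_rot: [-3.141, -0.002, -3.141]
ft_force: [0.2, 0.6, -5.3]
opening: 0.524
grip_force: 30.0
```

Emit:
{"name": "inch_along", "arguments": {"plan": [0,0,0,0,0.4]}}

```text
t: 9.65
eef_pos: [492.0, 294.2, 152.9]
tcp_rot: [3.139, 0.006, -3.141]
ft_force: [0.7, 0.3, -4.4]
opening: 0.519
grip_force: 30.0
```

Emit:
{"name": "inch_along", "arguments": {"plan": [3,-22,0,0,0.4,8,-55,0,0,0.4,13,-90,0,0,0.4,18,-125,0,0,0.4,23,-160,0,0,0.4], "quiet": true}}

```text
ok
```

Emit:
{"name": "inch_along", "arguments": {"plan": [5,-35,0,0,0.4,10,-70,0,0,0.4,15,-105,0,0,0.4,19,-130,0,0,0.4,20,-140.5,0,0,0.4]}}

```text
t: 10.48
eef_pos: [446.5, -9.5, 147.8]
tcp_rot: [-3.141, -0.002, 3.14]
ft_force: [0.3, 0.6, -5.5]
opening: 0.521
grip_force: 30.0
```

Emit:
{"name": "inch_along", "arguments": {"plan": [0,0,0,0,0.4,0,0,25,0,0.4,0,0,60,0,0.4,0,0,90,0,0.4,0,0,110,0,0.4]}}

```text
t: 10.9
eef_pos: [446.8, -6.0, 36.0]
tcp_rot: [3.141, -0.002, -3.141]
ft_force: [-0.2, -0.9, -5.6]
opening: 0.522
grip_force: 30.0
```

Emit:
{"name": "inch_along", "arguments": {"plan": [0,0,4,0,0.4,0,0,8,0,0.4,0,0,10,0,0.4,0,0,10,0,0.4,0,0,10,0,0.4]}}

```text
t: 11.32
eef_pos: [448.2, -6.9, 29.3]
tcp_rot: [-3.141, 0.002, -3.141]
ft_force: [0.0, -0.1, -5.0]
opening: 0.521
grip_force: 30.0
```

Emit:
{"name": "inch_along", "arguments": {"plan": [0,0,1.5,0,0.4,0,0,3,0,0.4,0,0,4,0,0.4,0,0,4,0,0.4,0,0,4,0,0.4]}}

```text
t: 11.73
eef_pos: [447.7, -7.0, 24.5]
tcp_rot: [3.142, 0.0, -3.142]
ft_force: [0.3, -0.1, -5.8]
opening: 0.52
grip_force: 30.0
```

Emit:
{"name": "inch_along", "arguments": {"plan": [0,0,0.7,0,0.4,0,0,1.3,0,0.4,0,0,1.3,0,0.4,0,0,1.3,0,0.4]}}

```text
t: 12.07
eef_pos: [447.7, -7.0, 23.8]
tcp_rot: [-3.142, 0.001, -3.141]
ft_force: [-3.1, -0.7, 9.8]
opening: 0.521
grip_force: 30.0
```

Emit:
{"name": "inch_along", "arguments": {"plan": [0,0,0,0,0.6,0,0,0,0,0.7,0,0,0,0,0.8,0,0,0,0,0.8,0,0,0,0,0.8]}}

```text
t: 12.48
eef_pos: [447.7, -7.0, 23.1]
tcp_rot: [3.142, 0.0, -3.141]
ft_force: [-0.1, 0.1, -0.1]
opening: 0.782
grip_force: 0.0
```

Emit:
{"name": "inch_along", "arguments": {"plan": [0,0,-10,0,0.8,0,0,-40,0,0.8,0,0,-80,0,0.8,0,0,-120,0,0.9,0,0,-150,0,1]}}

```text
t: 12.9
eef_pos: [447.7, -7.0, 175.9]
tcp_rot: [-3.141, 0.002, -3.141]
ft_force: [0.3, -1.0, -0.5]
opening: 0.89
grip_force: 0.0
```

Emit:
{"name": "inch_along", "arguments": {"plan": [-5,35,0,0,1,-10,70,0,0,1,-13,90,0,0,1,-13,90,0,0,1]}}

```text
t: 13.23
eef_pos: [460.9, 85.7, 173.4]
tcp_rot: [3.141, 0.001, -3.139]
ft_force: [-0.2, 0.1, -0.1]
opening: 0.997
grip_force: 0.0
```

```bash
python3 - <<'E'
from h import *
for n in("top","side"):
    p,d=shot(n,n+"5"); P=cloud(n,d)
    for w,lo,hi,x,y,r in(("lw",42,58,448,-6.6,50),("blk",54,64,494,293,70),("pile",39,50,676,97,65)):
        m=(P[...,2]>lo)&(P[...,2]<hi)&(abs(P[...,0]-x)<r)&(abs(P[...,1]-y)<r)
        if m.sum()>5: print(n,w,m.sum(),cv2.minAreaRect(P[m][:,:2].astype(np.float32)),np.median(P[m][:,2]))
print(state()["eef_pos"])
E
```

```text
top lw 426 ((444.0043029785156, -9.81155776977539), (42.178062438964844, 49.90031051635742), 31.422679901123047) 50.596887634425684
top blk 1707 ((494.44744873046875, 293.9203796386719), (100.0967788696289, 63.96390914916992), 0.6052156686782837) 59.486116095902844
top pile 1498 ((676.350341796875, 97.31341552734375), (63.0399284362793, 101.84558868408203), 71.64411926269531) 45.58434974123065
side lw 446 ((447.90570068359375, -9.018972396850586), (49.937591552734375, 48.44232177734375), 89.78907775878906) 49.79528879714837
side blk 217 ((458.8945617675781, 293.0387878417969), (69.7717514038086, 28.730134963989258), 88.28089904785156) 58.938597482148
side pile 988 ((676.8555297851562, 96.93284606933594), (67.53948211669922, 100.26875305175781), 72.32523345947266) 45.15722798594942
[460.40760953  83.43508156 172.98740921]
```

View pics/side5.png

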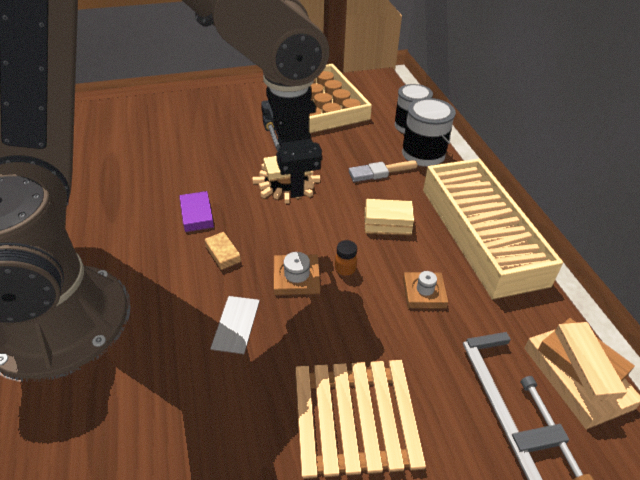

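The side view shows the large weight seated at (296,268), the small one at (427,283), and the jar and brush unmoved. Next I grip the pressing block across its 62 mm.

Emit:
{"name": "inch_along", "arguments": {"plan": [-6,35,0,0,1,-12,75,0,0,1,-18,115,0,0,1,-24,152,0,0,1,-29,185,0,0,1], "quiet": true}}

```text
ok
```

Emit:
{"name": "inch_along", "arguments": {"plan": [-4.5,26,0,0,1,-4.5,26,20,0,1,-4.5,26,55,0,1,-4.5,26,90,0,1,-4.5,26,110,0,1]}}

```text
t: 14.17
eef_pos: [493.2, 292.4, 60.0]
tcp_rot: [-3.14, -0.003, 3.141]
ft_force: [-0.1, -0.5, -0.1]
opening: 0.999
grip_force: 0.0
```

Emit:
{"name": "inch_along", "arguments": {"plan": [0,0,8,0,1,0,0,16,0,1,0,0,24,0,1,0,0,24,0,1,0,0,24,0,0.9]}}

```text
t: 14.58
eef_pos: [494.5, 294.0, 39.8]
tcp_rot: [3.141, 0.001, 3.142]
ft_force: [0.6, 0.5, -0.3]
opening: 0.965
grip_force: 0.0
```

Emit:
{"name": "inch_along", "arguments": {"plan": [0,0,1.5,0,0.7,0,0,1.5,0,0.5,0,0,1.5,0,0.5,0,0,1.5,0,0.5,0,0,1.5,0,0.5]}}

```text
t: 15.0
eef_pos: [494.2, 294.1, 38.0]
tcp_rot: [3.141, 0.001, -3.141]
ft_force: [-0.4, 0.5, 2.2]
opening: 0.651
grip_force: 30.0
```

Emit:
{"name": "inch_along", "arguments": {"plan": [0,0,-2,0,0.5,0,0,-8,0,0.5,0,0,-25,0,0.5,0,0,-55,0,0.5,0,0,-80,0,0.5]}}

```text
t: 15.42
eef_pos: [493.9, 293.9, 119.0]
tcp_rot: [-3.141, -0.001, -3.141]
ft_force: [1.0, -0.0, -1.0]
opening: 0.649
grip_force: 30.0
```

Emit:
{"name": "inch_along", "arguments": {"plan": [0,0,0,0,0.5,0,0,0,0,0.5]}}

```text
t: 15.58
eef_pos: [494.5, 294.2, 119.1]
tcp_rot: [3.14, 0.003, -3.141]
ft_force: [0.8, 0.2, -1.7]
opening: 0.65
grip_force: 30.0
```

```bash
python3 - <<'E'
from h import *
p,d=shot("side","side6"); cv2.imwrite("pics/c6.png",cv2.resize(cv2.imread("pics/side6.png")[60:220,190:390],None,fx=3.5,fy=3.5))
print(state()["eef_pos"],state()["opening"])
E
```

```text
[493.95108351 293.94982899 117.83083051] 0.6486868706901106
```

View pics/c6.png

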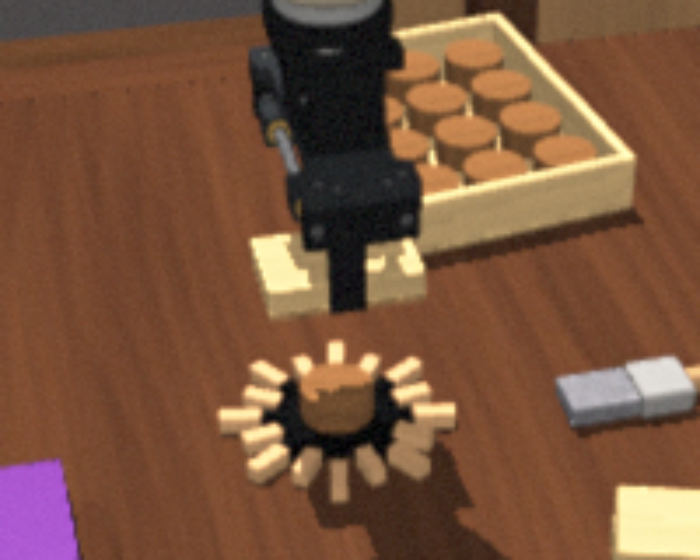

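The crop shows the block level between the fingers at (335,275). The sunburst is bare, with its boss at (338,395).

Emit:
{"name": "inch_along", "arguments": {"plan": [-16,-18,0,0,0.5,-40,-44,0,0,0.5,-66,-71,0,0,0.5,-92,-99,0,0,0.5,-118,-127,0,0,0.5], "quiet": true}}

```text
ok
```

Emit:
{"name": "inch_along", "arguments": {"plan": [-24,-26,0,0,0.5,-46,-50,0,0,0.5,-64.3,-69.4,0,0,0.5,-64.3,-69.4,0,0,0.5,-64.3,-69.4,0,0,0.5]}}

```text
t: 16.47
eef_pos: [676.2, 96.5, 115.6]
tcp_rot: [3.142, -0.003, 3.14]
ft_force: [-0.9, 1.2, -0.6]
opening: 0.651
grip_force: 30.0
```

Emit:
{"name": "inch_along", "arguments": {"plan": [0,0,0,0.1,0.5,0,0,0,0.2,0.5,0,0,0,0.3,0.5,0,0,0,0.32,0.5,0,0,0,0.32,0.5]}}

```text
t: 16.88
eef_pos: [675.5, 98.6, 117.0]
tcp_rot: [-3.141, -0.001, 2.824]
ft_force: [0.6, -0.2, -1.3]
opening: 0.652
grip_force: 30.0
```

Emit:
{"name": "inch_along", "arguments": {"plan": [0,0,20,0,0.5,0,0,45,0,0.5,0,0,60,0,0.5,0,0,60,0,0.5,0,0,60,0,0.5]}}

```text
t: 17.3
eef_pos: [675.9, 98.1, 57.1]
tcp_rot: [-3.141, -0.002, 2.824]
ft_force: [-0.2, -0.2, -0.5]
opening: 0.655
grip_force: 30.0
```

Emit:
{"name": "inch_along", "arguments": {"plan": [0,0,0,0,0.5,0,0,0,0,0.5]}}

```text
t: 17.47
eef_pos: [677.0, 97.8, 59.0]
tcp_rot: [3.141, 0.002, 2.823]
ft_force: [-0.0, -0.5, -0.7]
opening: 0.653
grip_force: 30.0
```

```bash
python3 - <<'E'
from h import *
p,d=shot("side","side7"); p2,d2=shot("top","top7")
a=cv2.resize(p[130:250,330:450,::-1],(400,400));b=cv2.resize(p2[130:230,215:315,::-1],(400,400))
cv2.imwrite("pics/c7.png",np.hstack([a,b])); print(state()["eef_pos"])
for n,D in(("side",d),("top",d2)):
    P=cloud(n,D); m=(P[...,2]>73)&(P[...,2]<84)&(abs(P[...,0]-676)<65)&(abs(P[...,1]-97)<65)
    c=p if n=="side" else p2
    m&=c[...,0]>110
    print(n,m.sum(),cv2.minAreaRect(P[m][:,:2].astype(np.float32)),np.median(P[m][:,2]))
E
```

```text
[676.84549548  97.74881788  58.79887921]
side 450 ((677.5201416015625, 95.28375244140625), (69.1397476196289, 99.40825653076172), 71.8004379272461) 79.81444193216845
top 0 ((0.0, 0.0), (0.0, 0.0), 0.0) nan
  return _methods._mean(a, axis=axis, dtype=dtype,
  ret = ret.dtype.type(ret / rcount)
```

View pics/c7.png

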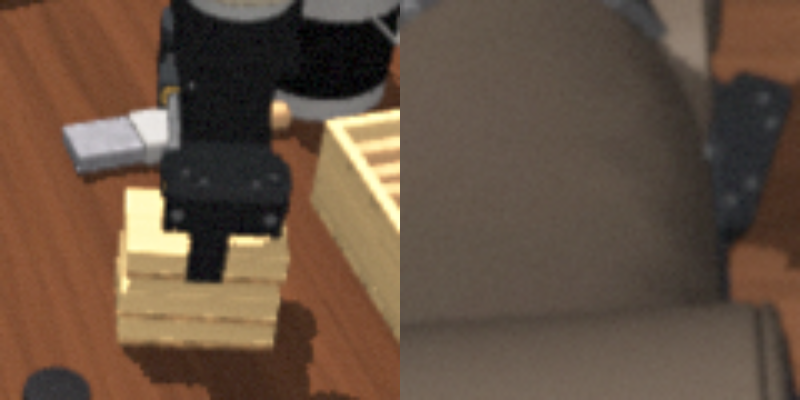

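The left crop shows the block squarely above the pile, with its edges within about 1 mm of the pile's at (120-285, 255). I lower it.

Emit:
{"name": "inch_along", "arguments": {"plan": [0.7,0,4,0,0.5,0.7,0,8,0,0.5,0.7,0,10,0,0.5,0.7,0,10,0,0.5,0.7,0,10,0,0.5]}}

```text
t: 17.98
eef_pos: [675.7, 97.9, 47.3]
tcp_rot: [-3.142, -0.0, 2.822]
ft_force: [0.7, 0.5, -0.6]
opening: 0.649
grip_force: 30.0
```

Emit:
{"name": "inch_along", "arguments": {"plan": [0,0,0.8,0,0.5,0,0,1.6,0,0.5,0,0,2.2,0,0.5,0,0,2.2,0,0.5,0,0,2.2,0,0.5]}}

```text
t: 18.4
eef_pos: [675.9, 97.9, 46.0]
tcp_rot: [3.141, 0.001, 2.822]
ft_force: [-2.1, -1.1, 5.0]
opening: 0.65
grip_force: 30.0
```

Emit:
{"name": "inch_along", "arguments": {"plan": [0,0,0,0,0.75,0,0,0,0,0.8,0,0,0,0,0.85,0,0,0,0,0.9,0,0,0,0,0.9]}}

```text
t: 18.82
eef_pos: [675.8, 97.9, 45.3]
tcp_rot: [3.142, -0.0, 2.822]
ft_force: [-0.4, -0.4, -0.4]
opening: 0.89
grip_force: 0.0
```

Emit:
{"name": "inch_along", "arguments": {"plan": [0,0,-10,0,0.9,0,0,-40,0,0.9,0,0,-75,0,0.9,0,0,-100,0,0.9,0,0,-100,0,0.9]}}

```text
t: 19.23
eef_pos: [677.9, 98.0, 152.0]
tcp_rot: [3.138, 0.008, 2.822]
ft_force: [0.2, -0.3, 0.1]
opening: 0.899
grip_force: 0.0
```

Emit:
{"name": "inch_along", "arguments": {"plan": [0,0,0,-0.1,0.9,0,0,0,-0.2,0.9,0,0,0,-0.3,0.9,0,0,0,-0.32,0.9,0,0,0,-0.32,0.9]}}

```text
t: 19.65
eef_pos: [675.7, 97.9, 145.5]
tcp_rot: [3.142, -0.0, 3.14]
ft_force: [-0.3, -0.1, -0.4]
opening: 0.899
grip_force: 0.0
```

Emit:
{"name": "inch_along", "arguments": {"plan": [30,20,0,0,0.9,60,40,0,0,0.9,90,60,0,0,0.9,110,75,0,0,0.9,110,75,0,0,0.9]}}

```text
t: 20.07
eef_pos: [562.2, 175.1, 145.7]
tcp_rot: [3.141, -0.002, 3.141]
ft_force: [0.5, 0.2, 0.1]
opening: 0.898
grip_force: 0.0
```

```bash
python3 - <<'E'
from h import *
for n in("top","side"):
    p,d=shot(n,n+"8"); P=cloud(n,d)
    for w,lo,hi,x,y,r in(("blk",62,74,676,97,65),("boss",31,45,494,293,60),("rays",6,20,494,293,90)):
        m=(P[...,2]>lo)&(P[...,2]<hi)&(abs(P[...,0]-x)<r)&(abs(P[...,1]-y)<r)
        if m.sum()>5: print(n,w,m.sum(),cv2.minAreaRect(P[m][:,:2].astype(np.float32)),cv2.minEnclosingCircle(P[m][:,:2].astype(np.float32)),np.median(P[m][:,2]))
print(state()["eef_pos"])
E
```

```text
top blk 1279 ((676.1126708984375, 96.65494537353516), (63.345741271972656, 101.33063507080078), 71.7850341796875) ((675.59814453125, 96.33516693115234), 58.14594268798828) 67.69574520747119
side blk 980 ((676.2987060546875, 94.35720825195312), (69.97174072265625, 99.89861297607422), 72.13068389892578) ((676.9734497070312, 97.029296875), 58.33975601196289) 67.20252284666691
side boss 250 ((491.39556884765625, 295.4779968261719), (48.218231201171875, 52.336055755615234), 17.06084442138672) ((492.0177917480469, 294.3473205566406), 28.130138397216797) 36.94721379510156
side rays 1227 ((495.8887023925781, 295.5245361328125), (157.48483276367188, 154.6394500732422), 6.773722171783447) ((506.5549621582031, 303.65655517578125), 97.32088470458984) 12.569079750213973
[565.65265    173.38610654 145.92380806]
```

View pics/top8.png

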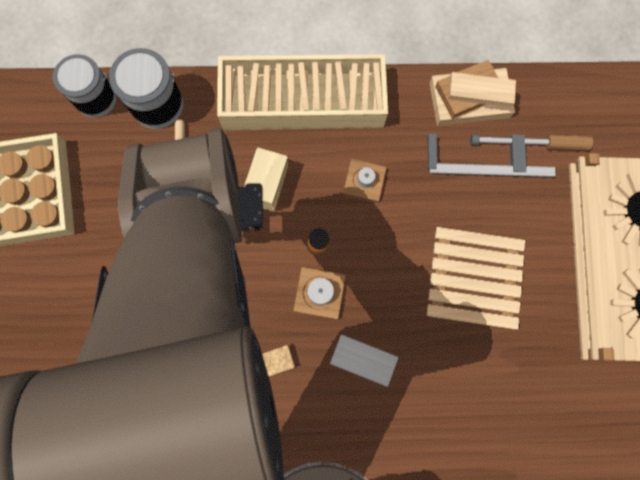

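The view shows the block flush on the pile at (266,180), both weights seated, and the jar at (319,239) unmoved. The arm hides the sunburst here, so I measure it from the earlier unobstructed side shots.

```bash
python3 - <<'E'
from h import *
for s in("side6","side7"):
    z=np.load(f"pics/{s}.npz"); P=cloud("side",z["d"])
    for w,lo,hi,r in(("boss",35,45,60),("rays",10.5,18,90)):
        m=(P[...,2]>lo)&(P[...,2]<hi)&(abs(P[...,0]-494)<r)&(abs(P[...,1]-293)<r)
        if w=="boss": m&=z["p"][...,0]>60
        q=P[m][:,:2].astype(np.float32); print(s,w,m.sum(),cv2.minAreaRect(q),cv2.minEnclosingCircle(q),q.min(0),q.max(0))
E
```

```text
side6 boss 193 ((493.12078857421875, 295.7184753417969), (51.61055374145508, 46.91984176635742), 78.60677337646484) ((491.99676513671875, 294.9947814941406), 26.78531837463379) [469.12952 268.64816] [515.757   321.04486]
side6 rays 954 ((493.1725158691406, 295.514892578125), (149.85842895507812, 150.09494018554688), 58.510597229003906) ((492.2974853515625, 296.5680847167969), 81.74365997314453) [415.19742 216.83315] [571.1169  374.47845]
side7 boss 195 ((492.7122802734375, 293.8450622558594), (50.11838912963867, 46.94497299194336), 78.46358489990234) ((491.3160705566406, 294.8014221191406), 26.411426544189453) [469.90723 268.4008 ] [515.7555  320.73096]
side7 rays 947 ((492.8785400390625, 293.9237976074219), (148.53945922851562, 150.29356384277344), 9.74633502960205) ((493.683349609375, 295.7409362792969), 81.43128204345703) [415.95288 215.46603] [570.2048  372.50626]
```

Emit:
{"name": "inch_along", "arguments": {"plan": [18,30,0,0,0.9,38,64,0,0,0.9,58,97,0,0,0.9,73,122,0,0,0.9,73,122,0,0,0.9]}}

```text
t: 20.58
eef_pos: [491.4, 297.9, 145.4]
tcp_rot: [3.141, -0.0, -3.141]
ft_force: [1.0, -0.0, 0.8]
opening: 0.904
grip_force: 0.0
```

Emit:
{"name": "inch_along", "arguments": {"plan": [0,0,25,0,0.9,0,0,60,0,0.9,0,0,90,0,0.9,0,0,110,0,0.9,0,0,115,0,0.9]}}

```text
t: 21.0
eef_pos: [492.7, 293.5, 27.1]
tcp_rot: [-3.14, -0.004, 3.139]
ft_force: [0.6, -0.8, -0.5]
opening: 0.903
grip_force: 0.0
```

Emit:
{"name": "inch_along", "arguments": {"plan": [0,0,0,0,0.9,0,0,4,0,0.9,0,0,8,0,0.9,0,0,8,0,0.8,0,0,8,0,0.8]}}

```text
t: 21.42
eef_pos: [493.1, 294.9, 23.2]
tcp_rot: [3.141, 0.001, -3.142]
ft_force: [0.4, -0.3, -0.0]
opening: 0.829
grip_force: 0.0
```

Emit:
{"name": "inch_along", "arguments": {"plan": [0,0,3,0,0.8,0,0,6,0,0.8,0,0,6,0,0.6,0,0,6,0,0.4,0,0,6,0,0.4]}}

```text
t: 21.83
eef_pos: [492.7, 294.9, 16.5]
tcp_rot: [3.142, 0.0, -3.141]
ft_force: [-0.3, 0.0, -0.4]
opening: 0.644
grip_force: 0.0
```

Emit:
{"name": "inch_along", "arguments": {"plan": [0,0,0,0,0.4,0,0,0,0,0.4,0,0,0,0,0.4]}}

```text
t: 22.08
eef_pos: [492.8, 294.9, 16.5]
tcp_rot: [3.141, 0.0, -3.141]
ft_force: [0.4, 0.8, -0.2]
opening: 0.518
grip_force: 30.0
```

Emit:
{"name": "inch_along", "arguments": {"plan": [0,0,-2,0,0.4,0,0,-8,0,0.4,0,0,-25,0,0.4,0,0,-55,0,0.4,0,0,-80,0,0.4]}}

```text
t: 22.5
eef_pos: [492.4, 294.6, 97.7]
tcp_rot: [-3.141, -0.001, -3.141]
ft_force: [0.4, 0.5, -1.8]
opening: 0.519
grip_force: 30.0
```

Emit:
{"name": "inch_along", "arguments": {"plan": [0,0,-20,0,0.4,0,0,-40,0,0.4,0,0,-40,0,0.4]}}

```text
t: 22.75
eef_pos: [493.9, 295.4, 140.3]
tcp_rot: [3.139, 0.005, -3.141]
ft_force: [1.3, 0.0, -2.5]
opening: 0.521
grip_force: 30.0
```

```bash
python3 - <<'E'
from h import *
p,d=shot("side","side9"); cv2.imwrite("pics/c9.png",cv2.resize(p[20:220,190:390,::-1],None,fx=2.5,fy=2.5)); print(state()["eef_pos"])
E
```

```text
[493.28918521 295.08351533 138.22499321]
```

View pics/c9.png

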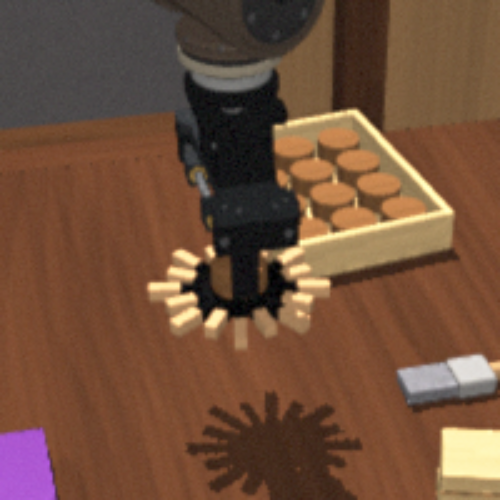

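The sunburst is held level at (240,290) in the crop, with its shadow free below. I carry it over at z≈120, well above the jar.

Emit:
{"name": "inch_along", "arguments": {"plan": [1,-20,0,0,0.4,2,-50,0,0,0.4,3,-85,0,0,0.4,4,-120,0,0,0.4,5.5,-155,0,0,0.4], "quiet": true}}

```text
ok
```

Emit:
{"name": "inch_along", "arguments": {"plan": [1,-35,0,0,0.4,2,-70,0,0,0.4,4,-105,0,0,0.4,5,-140,0,0,0.4,6,-175,0,0,0.4], "quiet": true}}

```text
ok
```

Emit:
{"name": "inch_along", "arguments": {"plan": [1,-35,0,0,0.4,2,-70,0,0,0.4,4,-105,0,0,0.4,5,-140,0,0,0.4,6,-175,0,0,0.4]}}

```text
t: 24.05
eef_pos: [474.3, -211.6, 135.1]
tcp_rot: [3.14, -0.002, 3.142]
ft_force: [0.3, -0.4, -2.3]
opening: 0.518
grip_force: 30.0
```

Emit:
{"name": "inch_along", "arguments": {"plan": [1,-34,0,0,0.4,3,-68,0,0,0.4,4,-96,0,0,0.4,4.5,-110.8,0,0,0.4,4.5,-110.8,0,0,0.4]}}

```text
t: 24.47
eef_pos: [470.2, -323.3, 135.0]
tcp_rot: [3.141, -0.001, 3.139]
ft_force: [-0.7, 0.4, -3.7]
opening: 0.522
grip_force: 30.0
```

Emit:
{"name": "inch_along", "arguments": {"plan": [0,0,0,0,0.4,0,0,20,0,0.4,0,0,50,0,0.4,0,0,75,0,0.4,0,0,85,0,0.4]}}

```text
t: 24.88
eef_pos: [469.8, -318.3, 48.4]
tcp_rot: [3.138, -0.004, -3.14]
ft_force: [-1.0, -0.5, -2.7]
opening: 0.519
grip_force: 30.0
```

Emit:
{"name": "inch_along", "arguments": {"plan": [0,0,0,0,0.4,0,0,0,0,0.4,0,0,0,0,0.4]}}

```text
t: 25.13
eef_pos: [471.5, -320.9, 52.7]
tcp_rot: [-3.141, 0.001, -3.141]
ft_force: [-0.1, -0.5, -2.6]
opening: 0.519
grip_force: 30.0
```

Contact is expected at TCP z≈36.5.

Emit:
{"name": "inch_along", "arguments": {"plan": [0,0,4,0,0.4,0,0,8,0,0.4,0,0,12,0,0.4,0,0,13.5,0,0.4,0,0,13.5,0,0.4]}}

```text
t: 25.55
eef_pos: [470.7, -320.9, 37.5]
tcp_rot: [3.141, -0.0, -3.142]
ft_force: [0.1, 0.6, -2.8]
opening: 0.522
grip_force: 30.0
```

Emit:
{"name": "inch_along", "arguments": {"plan": [0,0,0.8,0,0.4,0,0,1.6,0,0.4,0,0,2.4,0,0.4,0,0,2.4,0,0.4,0,0,2.4,0,0.4]}}

```text
t: 25.97
eef_pos: [470.9, -321.1, 36.5]
tcp_rot: [-3.141, 0.001, -3.141]
ft_force: [-3.1, 1.8, 9.1]
opening: 0.524
grip_force: 30.0
```

Contact made. I release, rise and back away to look.

Emit:
{"name": "inch_along", "arguments": {"plan": [0,0,-0.3,0,0.6,0,0,-0.3,0,0.7,0,0,-0.3,0,0.8,0,0,-0.3,0,0.8,0,0,-0.3,0,0.8]}}

```text
t: 26.38
eef_pos: [470.9, -321.0, 35.8]
tcp_rot: [3.142, 0.0, -3.141]
ft_force: [-0.4, -0.3, -0.6]
opening: 0.781
grip_force: 0.0
```

Emit:
{"name": "inch_along", "arguments": {"plan": [0,0,-10,0,0.8,0,0,-40,0,0.8,0,0,-80,0,0.8,0,0,-120,0,0.8,0,0,-160,0,0.8]}}

```text
t: 26.8
eef_pos: [470.5, -320.7, 198.3]
tcp_rot: [3.141, -0.0, -3.141]
ft_force: [0.4, -0.8, 0.6]
opening: 0.8
grip_force: 0.0
```

Emit:
{"name": "inch_along", "arguments": {"plan": [0,35,0,0,0.8,0,70,0,0,0.8,0,105,0,0,0.8,0,140,0,0,0.8,0,175,0,0,0.8]}}

```text
t: 27.22
eef_pos: [470.4, -144.5, 196.6]
tcp_rot: [-3.141, 0.001, 3.141]
ft_force: [0.8, 0.0, 0.2]
opening: 0.799
grip_force: 0.0
```

Emit:
{"name": "inch_along", "arguments": {"plan": [0,35,0,0,0.8,0,70,0,0,0.8,0,105,0,0,0.8,0,140,0,0,0.8,0,165,0,0,0.8]}}

```text
t: 27.63
eef_pos: [470.3, 21.4, 196.6]
tcp_rot: [3.141, 0.001, -3.141]
ft_force: [-0.2, -1.1, -0.2]
opening: 0.8
grip_force: 0.0
```

Emit:
{"name": "inch_along", "arguments": {"plan": [0,35,-10,0,0.8,0,70,-20,0,0.8,0,105,-30,0,0.8,0,140,-40,0,0.8,0,140,-40,0,0.8]}}

```text
t: 28.05
eef_pos: [470.9, 163.6, 238.3]
tcp_rot: [3.14, 0.003, -3.138]
ft_force: [0.7, -0.9, -0.3]
opening: 0.8
grip_force: 0.0
```

```bash
python3 - <<'E'
from h import *
for n in("top","side"):
    p,d=shot(n,n+"10"); P=cloud(n,d)
    for w,lo,hi,x,y,r in(("sw",40,55,678,-105,45),("lw",43,58,448,-7,45),("blk",62,74,676,97,65),("boss",55,65,471,-321,60),("rays",29.5,38,471,-321,90),("jar",56,70,547,-7,30)):
        m=(P[...,2]>lo)&(P[...,2]<hi)&(abs(P[...,0]-x)<r)&(abs(P[...,1]-y)<r)
        if m.sum()>5:
            q=cv2.minAreaRect(P[m][:,:2].astype(np.float32)); print(n,w,m.sum(),np.round(q[0],1),np.round(q[1],1),round(q[2],1),np.median(P[m][:,2]).round(1))
a=cv2.imread("pics/top10.png"); b=cv2.imread("pics/side10.png")
cv2.imwrite("pics/f.png",cv2.resize(np.hstack([a[100:400,120:540],b[100:480,180:480][:300]]),(790,330)))
cv2.imwrite("pics/f.png",cv2.resize(np.vstack([np.hstack([a,b])]),(800,300)))
E
```

```text
top sw 228 [ 677.  -106.3] [33.  33.1] 46.8 48.3
top lw 532 [447.3  -7.8] [48.7 48.8] 41.9 50.5
top blk 1572 [675.9  96.6] [ 63.5 101.1] 71.9 67.5
top boss 469 [ 470.1 -321.6] [47.9 47.2] 86.7 57.9
top rays 2124 [ 470.3 -321.4] [150.1 151. ] 11.3 33.7
top jar 333 [547.9  -6.8] [36.8 38.1] 88.8 63.6
side sw 233 [ 677.9 -107.4] [33.5 34.2] 6.5 47.9
side lw 435 [448.4  -9.6] [49.8 48.2] 78.4 49.8
side blk 981 [676.5  96.5] [68.6 99.4] 71.9 67.2
side boss 731 [ 471.1 -322.9] [49.3 47.2] 73.9 57.4
side rays 3488 [ 471.2 -322.9] [150.2 150.9] 56.7 33.1
side jar 271 [548.4  -8.2] [39.  37.2] 74.2 63.0
```

View pics/side10.png

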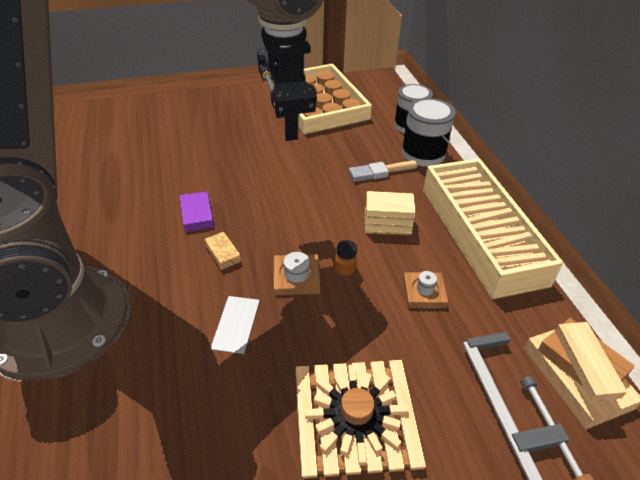

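The side view shows the sunburst in the middle of the rack at (358,410), boss up and within 1 mm of centre. The block is flush on the pile at (389,213), the weights are seated at (296,267) and (427,283), and the jar and brush have not moved. I hand it in.

```bash
python3 -c "
from cell import job_done; print(job_done())"
```

```text
the job is handed in; nothing more can be done
None
```

The job is handed in at about 28 s: both weights are seated in their recesses, the pressing block is square on its pile, the sunburst is boss up in the middle of the rack, and the jar and brush were not touched.

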